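Seat a lens module in a three-point test nest

ROBOT

A 7-joint arm with a two-finger parallel gripper is mounted at the origin on the work surface. World frame = base frame: x ahead of the robot, y to its left, z up, the work surface at z = 0. Lengths are in m, angles in degrees, forces in N, time in s.
With the tool pointing down it reaches from about 0.425 to 0.925 m from the base axis. Payload 6.8 kg.
Tool frame: the origin (TCP) lies midway between the tips of the shut fingers; the grasp point (between the pads) lies 19 mm behind it; y points along the fingers, x is the direction in which the jaws open and shut, and the axes are right-handed (so a half turn about y gives the same grasp; the last joint's range is limited). The gripper opens to 88 mm and grips with 3 to 60 N. Pads are 20 mm wide; open, the fingers measure 115 mm over their backs; the gripper's body (75 mm by 178 mm) begins 61 mm behind the grasp point.
Start: joints at [58.665, 27.33, 1.283, 89.118, -0.659, 63.558, -4.761], TCP at [0.287, -0.611, 0.223] pointing down, gripper open.
Joint ranges: [-169.35, 169.35], [-19.33, 120.38], [-80.79, 83.38], [13.8, 139.57], [-78.32, 258.32], [9.67, 109.79], [-169.56, 169.56]. Speed limits (degrees/s): [136.94, 136.94, 180, 180, 180, 180, 180].

INTERFACE

Orientations are given as a 3x3 rotation matrix whose columns are the frame's x, y, z axes.
In Python, from rig import bot, cams, finder gives the robot as it stands. The module is installed in compiled form; this text tells all that it offers. Calls block until the motion is done:
- bot.movep(position, orientation): joint-space move of the TCP to a pose.
- bot.servo_line(position, rate=0.15, attitude=None): straight line of the TCP; attitude=None keeps the orientation; rate is the mean speed in m/s.
- bot.set_joints(angles): joint-space move.
- bot.ungrasp() and bot.close(effort=None): open the fingers fully, or close them until they stop; effort is the grip in N (None keeps the last).
- bot.pause(seconds).
- bot.inverse_kinematics(position, orientation): joint angles nearest the present ones, or None.
- bot.get_state(): the state.
- cams.get_image(name): name is "side" or "top"; returns a dict with "color" (480x640x3 uint8, red, green, blue), "vfov" (degrees; the focal length in pixels is half the picture's height over the tangent of half this angle, whatever the lens; pixels are square), "cx", "cy" (the principal point, pixels), "eye" and "rotation" of the camera in the world. Camera axes: x right, y up, looking along -z (the intrinsics and any distortion apply to the point x, -y, -z); pixel columns grow to the right and rows downward; lengths in m; the calibration is good to about 2 mm. A picture is of the moment at which its call begins. There is no depth.
A pose or a line that the arm cannot do raises bot.Unreachable and nothing moves.
- bot.finish_job(): hands the job in, once; it reports no verdict.
Trained networks look in the newest picture that a camera, given by its name, has taken for a name from the list of things; names that differ only in an ending like _2 or _b are one class to them, and where a whole thing is asked for, a point or a joint stands for the part that bears it (a point fixed in the world has none). Each returns a list of dicts, best first, with "conf" (0 to 1); they miss things now and then, are a little off and sometimes report something else, mostly with a low value. They report only what shows in the picture. A call takes as long as a camera call.
- finder.regions_of(label, camera): "region" (480x640 bool, what is visible of it) and "extent" ([centre column, centre row, width, height] in pixels, round what is visible of it).
The state is a dict: "time_s": time; "joints": joint angles; "dq": joint speeds; "joint_torque": joint torques, N m; "tcp_pos": TCP position; "tcp_rot": TCP orientation; "force": force on the tool from outside, world axes, zero at the start; "moment": the same for the moment, N m; "grip_width": finger opening in m.
Only numpy, scipy, OpenCV 4.12 (cv2) and the standard library are available. Lean on these libraries where they do the work, as an engineer would, in place of code of your own. Each camera call takes 0.05 s, during which the arm holds its last target.

TASK

Take the lens module out of the tray, stand it on the aluminium plate in front of the nest's open mouth, and gently slide it along the plate into the nest, past the sprung plunger, until its base is fully home against both fixed pins with the plunger bearing on it. Do not force it hard against the nest, keep it upright, let go of it, and leave the board stack, the stylus and the jar where they are.

Things in the scene. Friction and masses are not known exactly. Their poses are not given: they have to be found in the camera images.
- module: Loose lens module, 0.25 kg or so: a round aluminium base flange 56 mm across and 12 mm thick, carrying a black barrel 40 mm across up to 42 mm, with a glass dome up to 48 mm (too frail to grip). Origin at the centre of its underside, z up. It stands in the tray at the start. Lift it by the barrel; push by the polished, slippery flange.
- tray: Fixed low black tray, 150 x 150 mm, walls 18 mm high and 4 mm thick, inner floor 4 mm above the bench. Origin at the centre of its underside. It stands to the left or to the right of the nest.
- nest: Fixed aluminium plate, 200 (x) x 140 (y) x 10 mm; origin at the centre of its underside. A dark steel nest head is screwed on it, mouth toward the plate's -x end: the module slides in along +x, on the plate's top (10 mm up). The head may be off its nominal place by up to 12 mm in x, 3 mm in y, 0.05 rad in yaw; this is not measured: find it by feel or by sight.
- nest_seat (a point): Nominal axis of the seated module on the plate's top, 30 mm in +x of the plate's centre; the true one is off with the head. Seen from the true one: fixed 12 mm pins at 95 degrees (left) and -10 degrees (ahead, counted from +x), and a sprung 12 mm plunger nose at 248 degrees (right rear), which gives way toward -y. All three bear on the flange's rim, 34 mm axis to axis.
- nest_mouth (a point): Point on the plate's top, 60 mm in -x of the plate's centre: a module standing here is at the mouth, clear of the head. Two fences 58 mm apart, 14.5 mm high, start 45 mm before the seat; flared ends reach back to 72 mm before it. Lips and pin caps 14.5 to 18.5 mm above the plate overhang the flange, so it can only be slid in; 49 mm is open between the lips.
- nest_plunger (a point): Nominal place of the plunger nose when seated, on the plate's top. Sliding the module past it takes up to about 10 N, then eases; then the force rises steeply on the pins. Friction may stop the module short, so press it on to the pins with 12 to 16 N, slowly (about 1 cm/s). More than 25 N on the nest is too much.
- board_stack: Bystander: stack of three green circuit boards on brass standoffs, 100 x 100 x 70 mm, loose, on the other side of the nest than the tray. Origin at the centre of its underside.
- stylus: Bystander: grey stylus pen, 11 mm thick, 122 mm long, lying along its x beyond the nest. Origin under its middle.
- screw_jar: Bystander: small clear jar with steel lid, 44 mm across, 50 mm high, beyond the nest. Origin at the centre of its underside.

How it is judged:
By the outcome, as a careful person would: the job done as asked, in the order asked, and still so for the second after the job is handed in, with the robot touching nothing.
It also fails if it takes over 58 s, if anything falls off the work surface, if the arm or the gripper's body presses on something with over 40 N, if the wrist force passes 120 N, or if a joint passes its speed limit or range.

## Working session

There is one attempt and no reset: what is moved stays moved. The work goes in short steps, each a Python script; the robot and the scene stay as the last script left them, time stands still between calls to the robot, and variables do not carry over. Pictures are saved under pics/ and viewed, and the job is handed in when it is done.

```bash
mkdir -p pics; ls; python3 - <<'E'
from rig import bot,cams,finder
import cv2,numpy as np
s=bot.get_state();print({k:np.round(v,3).tolist() for k,v in s.items()})
for c in ["side","top"]:
    d=cams.get_image(c);cv2.imwrite(f"pics/{c}0.png",d["color"][:,:,::-1])
    print(c,{k:(np.round(v,4).tolist() if not isinstance(v,str) else v) for k,v in d.items() if k!="color"})
    for n in ["module","tray","nest","board_stack","stylus","screw_jar","nest_seat","nest_mouth","nest_plunger"]:
        try:print(n,[(round(r["conf"],2),np.round(r["extent"],1).tolist(),int(r["region"].sum())) for r in finder.regions_of(n,c)][:3])
        except Exception as e:print(n,e)
print(bot.get_state()["time_s"])
E
```

```text
pics
{'time_s': 0.0, 'joints': [58.664, 27.375, 1.28, 89.177, -0.657, 63.558, -4.758], 'dq': [0.01, -0.031, 0.031, 0.083, -0.002, 0.033, -0.013], 'joint_torque': [-0.002, -58.284, 1.533, -27.26, -0.054, 0.017, 0.0], 'tcp_pos': [0.287, -0.611, 0.222], 'tcp_rot': [[0.425, -0.001, 0.905], [-0.905, 0.002, 0.425], [-0.002, -1.0, -0.0]], 'force': [0.296, 0.231, 1.564], 'moment': [-0.012, 0.018, -0.001], 'grip_width': 0.088}
side {'vfov': 50.0588, 'cx': 322.2576, 'cy': 246.2731, 'eye': [0.4141, 0.6695, 0.6157], 'rotation': [[-0.9509, 0.1814, -0.2506], [-0.3089, -0.6042, 0.7346], [-0.0182, 0.7759, 0.6306]]}
module [(0.91, [422.8, 188.4, 25.8, 29.1], 595)]
tray [(0.69, [431.5, 191.6, 96.0, 53.6], 2700)]
nest [(0.81, [366.8, 292.4, 129.8, 65.2], 5793)]
board_stack [(0.65, [339.7, 411.3, 98.8, 106.6], 7314)]
stylus [(0.79, [228.4, 290.8, 21.8, 46.0], 306), (0.73, [367.4, 289.0, 121.7, 65.6], 5525)]
screw_jar [(0.6, [278.8, 197.9, 26.4, 31.1], 578)]
nest_seat [(0.76, [366.5, 290.4, 124.3, 64.8], 5633), (0.35, [229.2, 289.8, 24.8, 48.9], 323)]
nest_mouth [(0.55, [363.5, 290.5, 125.7, 65.8], 5393)]
nest_plunger [(0.69, [366.7, 290.9, 126.6, 61.5], 5265)]
top {'vfov': 49.1595, 'cx': 321.6308, 'cy': 238.8363, 'eye': [0.5737, -0.0121, 0.9334], 'rotation': [[-0.0159, 0.9983, -0.056], [-0.9999, -0.016, -0.0], [-0.0009, 0.056, 0.9984]]}
module [(0.68, [470.6, 303.5, 33.6, 32.4], 861)]
tray [(0.91, [486.8, 310.0, 105.2, 109.8], 6844)]
nest [(0.69, [289.4, 283.7, 105.1, 132.0], 7725)]
board_stack [(0.97, [138.6, 302.8, 62.4, 63.0], 4151)]
stylus [(0.78, [248.6, 156.0, 45.8, 39.6], 328)]
screw_jar [(0.56, [397.9, 139.9, 27.9, 27.7], 582)]
nest_seat [(0.87, [289.0, 282.6, 103.8, 138.0], 7681)]
nest_mouth [(0.95, [289.1, 284.3, 106.9, 132.8], 8089)]
nest_plunger [(0.67, [291.4, 284.2, 106.1, 133.0], 8150)]
1.0
```

View pics/top0.png

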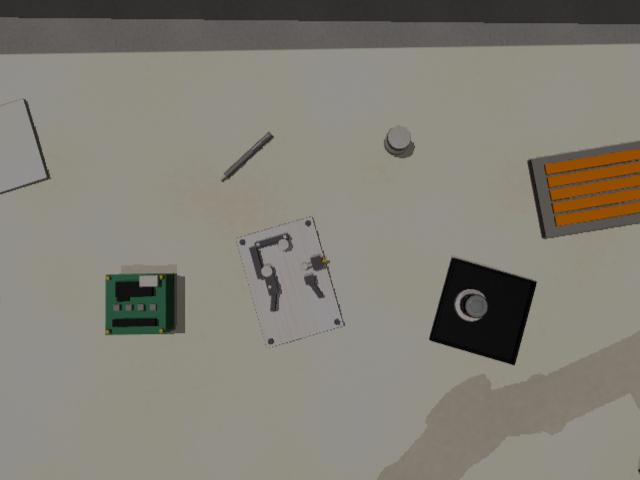

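View pics/side0.png

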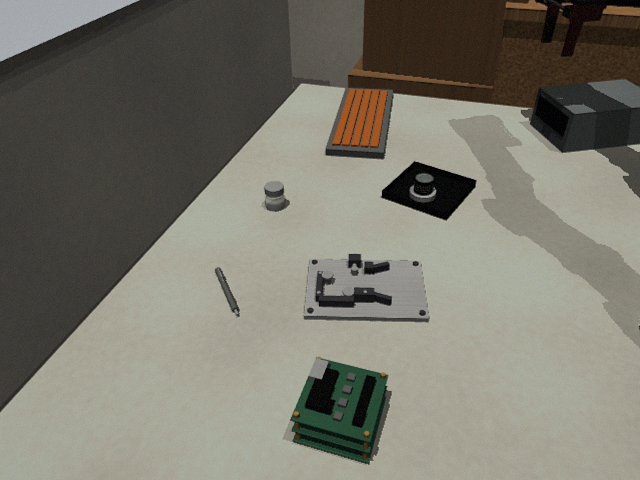

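```bash
cat > h.py <<'E'
import numpy as np,cv2
C={"side":dict(vfov=50.0588,cx=322.2576,cy=246.2731),"top":dict(vfov=49.1595,cx=321.6308,cy=238.8363)}
def ray(d,u,v):
    f=240/np.tan(np.radians(d["vfov"]/2))
    r=np.array([(u-d["cx"])/f,-(v-d["cy"])/f,-1.])
    return np.array(d["rotation"])@r
def toz(d,u,v,z):
    r=ray(d,u,v);e=np.array(d["eye"]);return e+r*(z-e[2])/r[2]
def proj(d,p):
    f=240/np.tan(np.radians(d["vfov"]/2))
    c=np.array(d["rotation"]).T@(np.array(p)-np.array(d["eye"]))
    return np.array([d["cx"]-f*c[0]/c[2],d["cy"]+f*c[1]/c[2]])
E
python3 - <<'E'
from rig import bot,cams,finder
import cv2,numpy as np,pickle
from h import *
D={}
for c in ["side","top"]:
    D[c]=cams.get_image(c)
pickle.dump(D,open("d.pkl","wb"))
reg={}
for n in ["module","tray","nest"]:
    for c in ["side","top"]:
        r=finder.regions_of(n,c); reg[n,c]=r[0]["region"] if r else None
pickle.dump(reg,open("reg.pkl","wb"))
for n,z in [("nest",.01),("tray",.018)]:
  for c in ["top","side"]:
    cs,_=cv2.findContours(reg[n,c].astype(np.uint8),0,2)
    k=max(cs,key=cv2.contourArea)[:,0].astype(float)
    P=np.array([toz(D[c],u,v,z)[:2] for u,v in k])
    r=cv2.minAreaRect((P*1000).astype(np.float32));print(n,c,r)
t=D["top"]["color"][200:360,225:355];cv2.imwrite("pics/topnest.png",cv2.resize(t,None,fx=4.6,fy=3.7 if 0 else 3.7,interpolation=2)[:,:,::-1])
t=D["side"]["color"][245:330,295:435];cv2.imwrite("pics/sidenest.png",cv2.resize(t,None,fx=5.5,fy=5.5,interpolation=2)[:,:,::-1])
t=np.hstack([cv2.resize(D["top"]["color"][250:370,425:545],(400,400),interpolation=2),cv2.resize(D["side"]["color"][140:240,380:480],(400,400),interpolation=2)]);cv2.imwrite("pics/mod.png",t[:,:,::-1])
E
```

```text
nest top ((551.987060546875, 45.716957092285156), (202.5061798095703, 142.30723571777344), 14.809625625610352)
nest side ((550.3826293945312, 50.08112335205078), (199.52426147460938, 147.96939086914062), 15.139001846313477)
tray top ((496.69354248046875, -288.54730224609375), (155.9696807861328, 153.5369415283203), 72.76213836669922)
tray side ((495.2327575683594, -278.7412109375), (176.72816467285156, 161.22801208496094), 72.65966796875)
```

View pics/topnest.png

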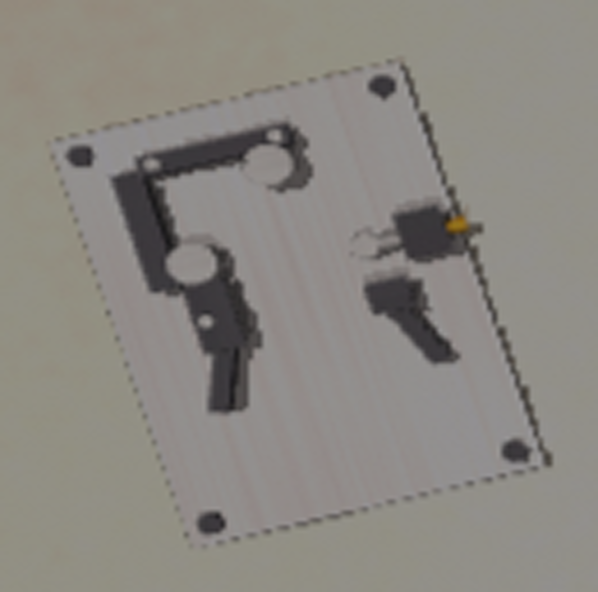

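View pics/mod.png

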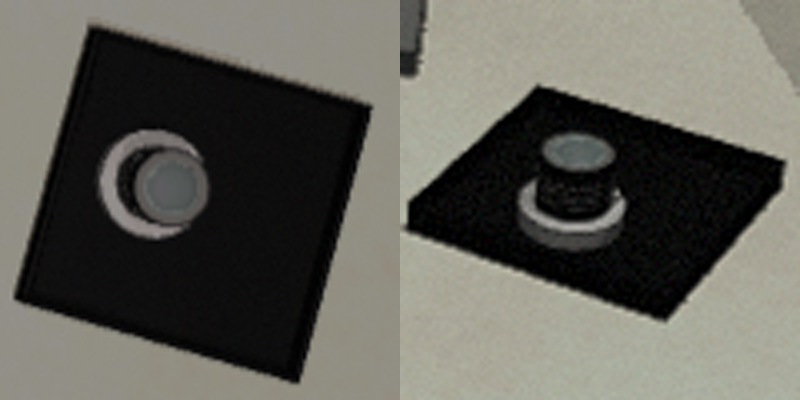

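View pics/sidenest.png

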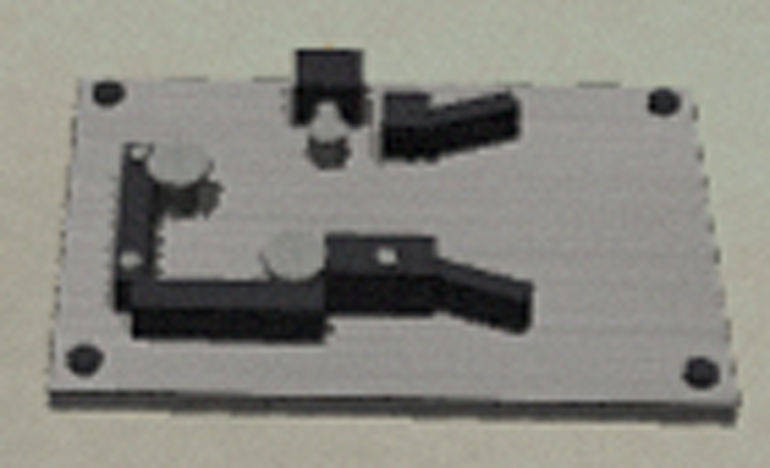

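```bash
python3 - <<'E'
import pickle,numpy as np,cv2
from h import *
D=pickle.load(open("d.pkl","rb"));reg=pickle.load(open("reg.pkl","rb"))
def m(x,y,sx,sy,ox,oy):return ((x+.5)/sx-.5+ox,(y+.5)/sy-.5+oy)
a=[m(*p,4.6,3.7,225,200) for p in [(192,261),(270,164)]]
b=[m(*p,5.5,5.5,295,245) for p in [(295,254),(181,163)]]
LP=34*np.array([np.cos(np.radians(95)),np.sin(np.radians(95))]);AP=34*np.array([np.cos(np.radians(10)),-np.sin(np.radians(10))])
for c,k in(("top",a),("side",b)):
    P=[toz(D[c],u,v,.0285)[:2]*1000 for u,v in k]
    d=P[1]-P[0];r=AP-LP
    yaw=np.arctan2(d[1],d[0])-np.arctan2(r[1],r[0]);R=np.array([[np.cos(yaw),-np.sin(yaw)],[np.sin(yaw),np.cos(yaw)]])
    s=(P[0]+P[1])/2-R@(LP+AP)/2
    print(c,P,"dist",np.linalg.norm(d),np.linalg.norm(r),"yaw",np.degrees(yaw),"seat",s)
# plate corners in topnest
k=[m(*p,4.6,3.7,225,200) for p in [(52,140),(402,60),(548,463),(195,545)]]
P=np.array([toz(D["top"],u,v,.01)[:2]*1000 for u,v in k]);print(P,P.mean(0),np.linalg.norm(np.diff(P,axis=0),axis=1))
d=P[1]+P[0]-P[2]-P[3];print("plate yaw",np.degrees(np.arctan2(d[1],d[0])))
k=[m(*p,5.5,5.5,295,245) for p in [(50,388),(82,82),(690,95),(735,400)]]
P=np.array([toz(D["side"],u,v,.01)[:2]*1000 for u,v in k]);print(P,P.mean(0),np.linalg.norm(np.diff(P,axis=0),axis=1))
d=P[1]+P[0]-P[2]-P[3];print("plate yaw",np.degrees(np.arctan2(d[1],d[0])))
# module dome: z=4+48 top view; flange circle
k=[m(*p,400/120,400/120,425,250) for p in [(172,187)]][0]; print("barrel rim z46",toz(D["top"],*k,.046)*1000)
k=[m(*p,400/120,400/120,425,250) for p in [(152,184)]][0]; print("flange z16",toz(D["top"],*k,.016)*1000)
k=[m(*p,4,4,380,140) for p in [(179,153)]][0]; print("side rim z46",toz(D["side"],*k,.046)*1000)
k=[m(*p,4,4,380,140) for p in [(172,207)]][0]; print("side flange z16",toz(D["side"],*k,.016)*1000)
E
```

```text
top [array([571.94340462,  83.92261117]), array([616.65702544,  54.19522423])] dist 53.693811757789376 53.94802713980398 yaw 13.882465556120257 seat [582.840903    51.82271279]
side [array([571.12457227,  82.98484775]), array([615.68164324,  54.47396389])] dist 52.898044120169715 53.94802713980398 yaw 14.885903701530733 seat [582.24740044  51.29516404]
[[630.3177263  138.9680661 ]
 [666.43985552   4.26048257]
 [474.57653086 -48.31948251]
 [438.37072642  86.08924085]] [552.42620978  45.24957675] [139.46663142 198.93764872 139.19973128]
plate yaw 15.36389178674155
[[629.22448706 139.25866062]
 [665.22116225   6.72701898]
 [473.20607771 -44.36541018]
 [438.15638734  85.72968325]] [551.45202859  46.83748817] [137.33315936 198.6963236  134.73386408]
plate yaw 15.275187361427893
barrel rim z46 [ 506.6477297  -270.25914555   46.        ]
flange z16 [ 506.1017459 -268.6097595   16.       ]
side rim z46 [ 506.17192528 -270.82173409   46.        ]
side flange z16 [ 505.78743157 -265.44665635   16.        ]
```

```bash
cat >> h.py <<'E'
YAW=np.radians(14.4);ex=np.array([np.cos(YAW),np.sin(YAW),0]);ey=np.array([-np.sin(YAW),np.cos(YAW),0])
SEAT=np.array([.5825,.0515,0]);MOD=np.array([.5063,-.270,0])
def rot(sg): 
    x=sg*ex;y=np.array([0,0,-1.]);return np.stack([x,y,np.cross(x,y)],1)
E
python3 - <<'E'
from rig import bot
from h import *
for sg in (1,-1):
    R=rot(sg)
    for p in [MOD+[0,0,.12],MOD+[0,0,.02],SEAT-.09*ex+[0,0,.1],SEAT-.09*ex+[0,0,.026],SEAT-.14*ex+[0,0,.1],SEAT-.14*ex+[0,0,.013],SEAT-.04*ex+[0,0,.013]]:
        q=bot.inverse_kinematics(p,R);print(sg,None if q is None else np.round(q,1))
E
```

```text
1 [ 38.7  26.3 -21.6 107.4  12.6  48.7  25.2]
1 [ 36.3  34.4 -18.8 110.3  17.2  38.   21.3]
1 [ 16.9  23.5 -33.2 117.7  18.4  43.8 -13.2]
1 [ 12.6  30.3 -28.5 120.1  24.6  35.3 -18.6]
1 [ 20.1  19.7 -35.1 123.8  17.1  41.2 -12. ]
1 [ 12.4  28.3 -26.9 126.8  25.3  30.1 -19.5]
1 [ 11.8  35.1 -29.1 113.8  27.   37.8 -20.2]
-1 [  10.7   25.1   14.3  109.3   -8.3   46.5 -136.2]
-1 [  10.5   34.1   14.8  112.2  -14.2   35.5 -131. ]
-1 [ -61.5   43.8   73.   122.4  -52.8   56.1 -123.7]
-1 [ -54.3   45.5   60.3  124.3  -58.5   46.6 -120.8]
-1 [ -63.9   38.1   73.4  128.5  -49.4   51.1 -124. ]
-1 [ -55.    44.3   60.2  130.8  -62.5   43.1 -114.7]
-1 [ -57.5   62.1   72.   118.2  -71.4   62.5 -114. ]
```

```bash
python3 - <<'E'
from rig import bot,cams
from h import *
R=rot(1)
def st(n):
    s=bot.get_state();print(n,round(s["time_s"],2),np.round(s["tcp_pos"],4),np.round(s["force"],2),round(s["grip_width"],4))
bot.movep(MOD+[0,0,.09],R);st("above")
bot.servo_line(MOD+[0,0,.021],rate=.1);st("down")
bot.close(15);st("grip")
bot.servo_line(MOD+[0,0,.09],rate=.12);st("up")
bot.pause(.2);st("up")
d=cams.get_image("side");cv2.imwrite("pics/s1.png",d["color"][:,:,::-1])
E
```

```text
above 2.98 [ 0.5059 -0.272   0.0903] [ 0.17 -0.74  0.17] 0.0877
down 3.82 [ 0.5067 -0.2702  0.0214] [ 0.54 -1.63 -0.32] 0.0881
grip 4.62 [ 0.5064 -0.27    0.021 ] [ 0.26  0.87 -0.57] 0.0399
up 5.34 [ 0.5057 -0.2699  0.0894] [-0.47  0.29 -2.37] 0.0397
up 5.54 [ 0.5057 -0.2697  0.0891] [ 0.21 -0.18 -1.84] 0.0397
```

View pics/s1.png

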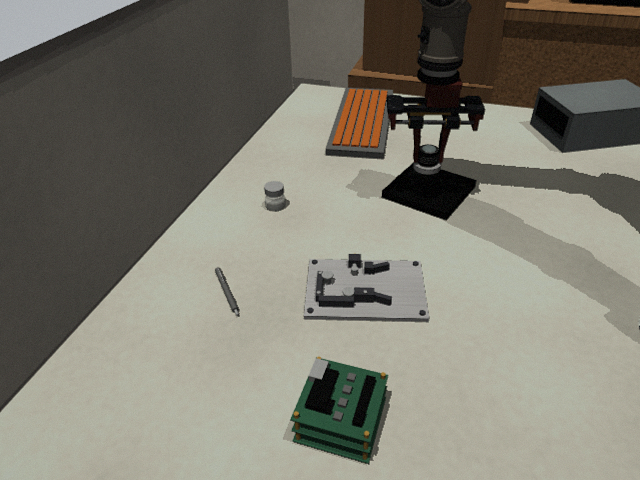

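Picture: module held upright between the fingers at about (428,158), tray below empty. Now placing at the mouth.

```bash
python3 - <<'E'
from rig import bot,cams
from h import *
R=rot(1)
def st(n):
    s=bot.get_state();print(n,round(s["time_s"],2),np.round(s["tcp_pos"],4),np.round(s["force"],2),round(s["grip_width"],4));return s
M=SEAT-.09*ex
bot.movep(M+[0,0,.09],R);st("above")
bot.servo_line(M+[0,0,.033],rate=.08);bot.pause(.15);f0=st("low")["force"]
for z in (.031,.0295,.0285,.0275,.0268,.026):
    bot.servo_line(M+[0,0,z],rate=.02);s=st(z)
    if s["force"][2]-f0[2]>3.5:break
for c in("side","top"):
    d=cams.get_image(c);cv2.imwrite(f"pics/{c}2.png",d["color"][:,:,::-1])
E
```

```text
above 6.74 [0.4958 0.0276 0.09  ] [ 0.21 -0.32 -2.46] 0.0398
low 7.76 [0.4958 0.0292 0.0335] [ 0.06  0.01 -3.02] 0.0392
0.031 8.01 [0.4953 0.0291 0.031 ] [ 0.24 -0.15 -2.25] 0.0399
0.0295 8.26 [0.4952 0.0291 0.0294] [-0.29 -0.86 -2.06] 0.0397
0.0285 8.51 [0.4953 0.0291 0.0284] [ 0.53  0.38 -2.14] 0.0394
0.0275 8.76 [0.4953 0.0291 0.0274] [ 0.08 -0.23 -2.36] 0.0396
0.0268 9.01 [0.4954 0.0291 0.027 ] [-0.92  0.68  2.07] 0.0399
```

View pics/side2.png

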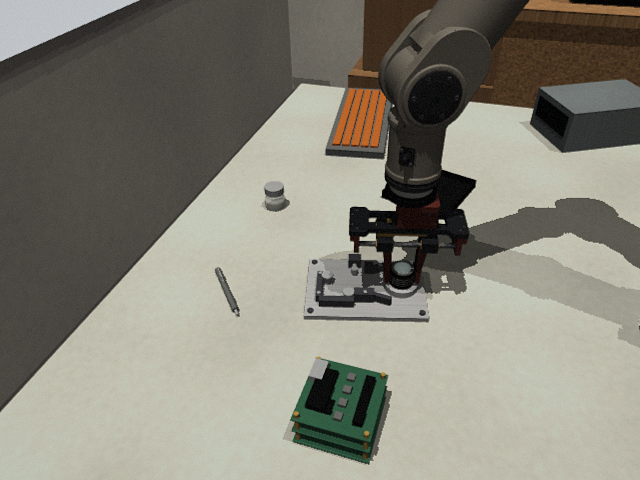

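Module stands on the plate at the mouth at (402,275), contact was felt at tip height 27 mm as expected. Release and get behind it.

```bash
python3 - <<'E'
from rig import bot,cams
from h import *
R=rot(1)
def st(n):
    s=bot.get_state();print(n,round(s["time_s"],2),np.round(s["tcp_pos"],4),np.round(s["force"],2),round(s["grip_width"],4));return s
M=SEAT-.09*ex
bot.ungrasp();st("open")
bot.servo_line(M+[0,0,.1],rate=.15)
B=SEAT-.145*ex
bot.movep(B+[0,0,.1],R);bot.close(20);st("closed")
D={}
for c in("side","top"):
    d=cams.get_image(c);D[c]=d;cv2.imwrite(f"pics/{c}3.png",d["color"][:,:,::-1])
import pickle;pickle.dump(D,open("d3.pkl","wb"))
E
```

```text
open 9.99 [0.4953 0.0291 0.0268] [ 0.58 -0.32 -0.16] 0.0881
closed 12.31 [0.442  0.0154 0.1   ] [ 0.18 -0.68  0.14] 0.0004
```

View pics/side3.png

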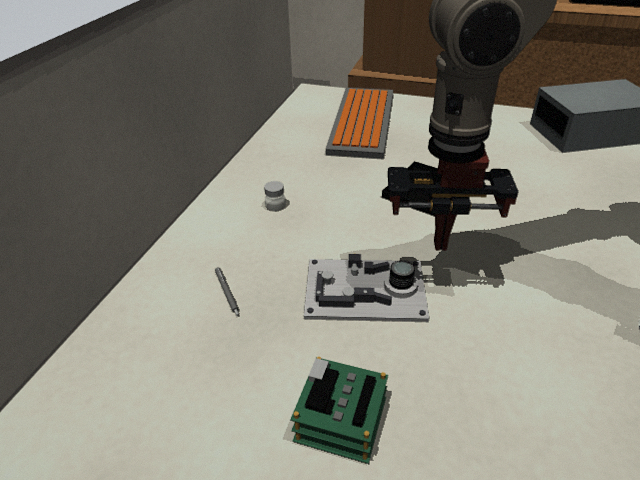

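View pics/top3.png

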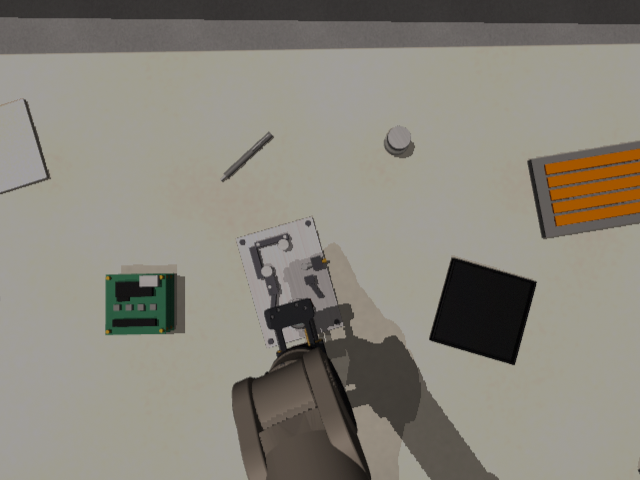

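Module stands free and upright at (402,277) in the side view; the fingers are shut behind it. Now the push, in small steps with force checks.

```bash
python3 - <<'E'
from rig import bot,cams
from h import *
def st(n,f0=0):
    s=bot.get_state();f=np.array(s["force"])-f0;p=np.array(s["tcp_pos"])-SEAT
    print(n,round(s["time_s"],2),"along %.1f lat %.1f z %.1f"%(p@ex*1e3,p@ey*1e3,s["tcp_pos"][2]*1e3),"F %.1f %.1f %.1f"%(f@ex,f@ey,f[2]));return s,f
B=SEAT-.145*ex
bot.servo_line(B+[0,0,.014],rate=.12);bot.pause(.15);f0=np.array(st("low")[0]["force"])
x=-.145
while x<-.0895:
    x+=.004
    bot.servo_line(SEAT+x*ex+[0,0,.014],rate=.025)
    s,f=st("%.0f"%(x*1e3),f0)
    if np.hypot(f@ex,f@ey)>6: print("STOP");break
d=cams.get_image("side");cv2.imwrite("pics/side4.png",d["color"][:,:,::-1])
E
```

```text
low 13.43 along -144.4 lat -0.2 z 14.7 F -0.4 0.3 0.0
-141 13.73 along -140.6 lat -0.0 z 14.2 F 0.6 0.6 -0.2
-137 14.04 along -136.8 lat 0.1 z 14.0 F -0.2 -0.5 0.5
-133 14.35 along -132.8 lat 0.0 z 14.0 F 1.4 -0.5 -0.9
-129 14.66 along -128.8 lat 0.0 z 14.0 F 0.1 -0.4 0.3
-125 14.97 along -124.8 lat 0.0 z 14.0 F -0.4 -0.1 -0.5
-121 15.28 along -120.6 lat 0.0 z 14.0 F 0.1 -1.1 0.4
-117 15.58 along -116.6 lat -0.0 z 14.1 F 0.8 -0.8 -0.4
-113 15.89 along -112.6 lat 0.0 z 14.0 F 1.5 -0.1 0.1
-109 16.2 along -108.6 lat 0.1 z 14.1 F 1.2 -0.2 0.7
-105 16.51 along -104.6 lat 0.1 z 14.0 F 0.4 -0.1 0.5
-101 16.82 along -100.6 lat 0.0 z 14.0 F 0.7 -0.2 0.1
-97 17.12 along -96.6 lat 0.1 z 14.0 F 0.1 -0.1 -0.3
-93 17.43 along -92.6 lat 0.0 z 14.0 F 0.1 0.3 0.7
-89 17.74 along -88.6 lat 0.0 z 14.0 F -0.3 -0.0 -0.7
```

View pics/side4.png

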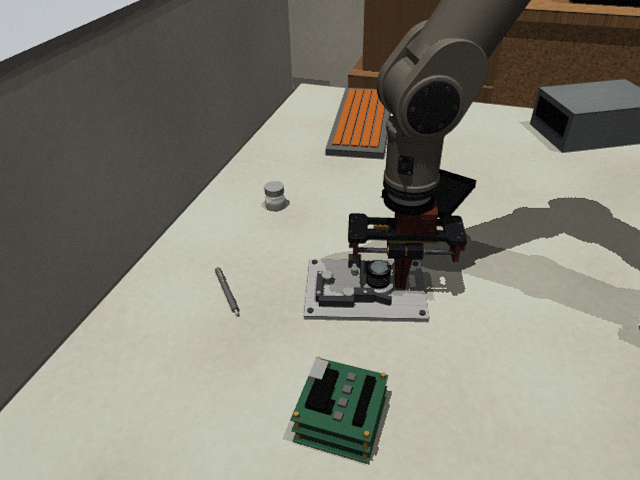

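```bash
python3 - <<'E'
from rig import bot,cams
from h import *
def st(n,f0=0):
    s=bot.get_state();f=np.array(s["force"])-f0;p=np.array(s["tcp_pos"])-SEAT
    print(n,round(s["time_s"],2),"along %.1f lat %.1f z %.1f"%(p@ex*1e3,p@ey*1e3,s["tcp_pos"][2]*1e3),"F %.1f %.1f %.1f"%(f@ex,f@ey,f[2]));return s,f
x=-.089
while x<-.030:
    x+=.003 if x<-.072 else .0015
    bot.servo_line(SEAT+x*ex+[0,0,.014],rate=.01 if x>-.072 else .02)
    s,f=st("%.1f"%(x*1e3))
    if np.hypot(f@ex,f@ey)>(6 if x<-.07 else 8): print("STOP");break
d=cams.get_image("side");cv2.imwrite("pics/side5.png",d["color"][:,:,::-1])
cv2.imwrite("pics/side5z.png",cv2.resize(d["color"][240:330,295:435],None,fx=5,fy=5,interpolation=2)[:,:,::-1])
E
```

```text
-86.0 18.09 along -85.7 lat 0.0 z 14.0 F -0.6 0.1 0.5
-83.0 18.39 along -82.7 lat 0.0 z 14.0 F -0.0 -0.1 -0.5
-80.0 18.69 along -79.6 lat 0.0 z 14.1 F 1.3 -0.7 -0.4
-77.0 18.99 along -76.6 lat 0.0 z 14.0 F -0.0 0.5 1.1
-74.0 19.29 along -73.6 lat 0.0 z 14.0 F -0.2 -0.7 0.4
-71.0 19.74 along -70.8 lat -0.0 z 14.0 F -0.3 0.2 0.5
-69.5 20.04 along -69.3 lat 0.0 z 14.0 F -1.1 -0.4 0.7
-68.0 20.34 along -67.8 lat 0.0 z 14.0 F -1.2 0.1 0.5
-66.5 20.64 along -66.3 lat 0.0 z 14.0 F 0.2 -1.0 0.1
-65.0 20.94 along -64.8 lat 0.0 z 14.0 F -0.7 0.2 -0.1
-63.5 21.24 along -63.5 lat 0.1 z 14.0 F 0.0 0.0 0.3
-62.0 21.54 along -62.6 lat 0.2 z 13.9 F -3.8 1.3 2.3
-60.5 21.84 along -61.6 lat 0.2 z 13.7 F -4.4 1.9 2.6
-59.0 22.14 along -60.5 lat 0.1 z 13.6 F -6.0 1.6 3.0
-57.5 22.44 along -59.1 lat -0.0 z 13.6 F -6.5 0.7 2.5
-56.0 22.74 along -57.6 lat -0.0 z 13.5 F -5.6 1.7 2.0
-54.5 23.04 along -56.1 lat -0.0 z 13.5 F -5.7 1.3 1.6
-53.0 23.34 along -54.6 lat -0.0 z 13.5 F -4.8 1.2 1.2
-51.5 23.64 along -52.9 lat -0.1 z 13.6 F -4.8 0.5 1.9
-50.0 23.94 along -51.4 lat -0.1 z 13.5 F -5.4 1.3 1.9
-48.5 24.24 along -49.7 lat -0.2 z 13.5 F -5.4 -0.7 0.9
-47.0 24.54 along -47.8 lat -0.1 z 13.6 F -5.2 0.4 -0.9
-45.5 24.84 along -46.6 lat -0.4 z 13.6 F -5.8 -0.3 -0.3
-44.0 25.14 along -45.3 lat -0.7 z 13.6 F -6.4 -0.8 0.8
-42.5 25.44 along -43.6 lat -0.7 z 13.6 F -6.1 -1.1 -0.1
-41.0 25.74 along -41.5 lat -0.7 z 13.8 F -5.3 -2.3 -1.4
-39.5 26.04 along -39.2 lat -0.1 z 14.1 F -4.2 -1.2 -1.3
-38.0 26.34 along -37.2 lat 0.2 z 14.2 F -2.6 -0.5 -1.8
-36.5 26.64 along -35.9 lat 0.3 z 14.2 F -1.6 0.6 -0.8
-35.0 26.94 along -35.8 lat 0.2 z 13.8 F -5.3 0.2 0.4
-33.5 27.24 along -35.7 lat 0.2 z 13.6 F -8.9 0.5 4.2
STOP
```

View pics/side5z.png

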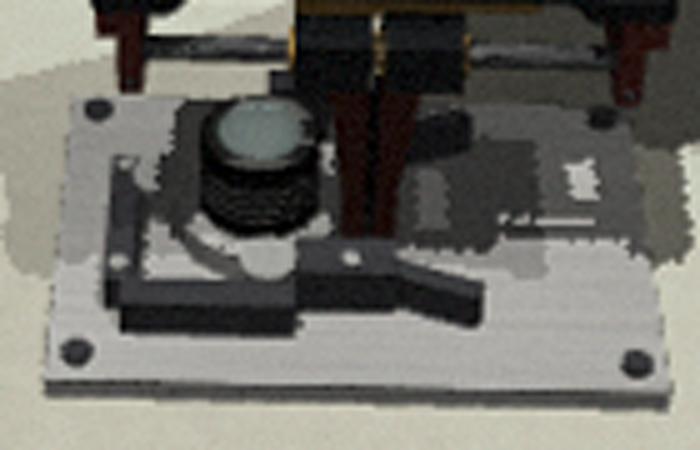

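Picture: the module is in the nest, barrel at (262,165) in the crop, under the front cap. Plunger passed and a steep rise now at a stationary tip, so press on to ~14 N.

```bash
python3 - <<'E'
from rig import bot,cams
from h import *
def st(n,f0=0):
    s=bot.get_state();f=np.array(s["force"])-f0;p=np.array(s["tcp_pos"])-SEAT
    print(n,round(s["time_s"],2),"along %.1f lat %.1f z %.1f"%(p@ex*1e3,p@ey*1e3,s["tcp_pos"][2]*1e3),"F %.1f %.1f %.1f"%(f@ex,f@ey,f[2]));return s,f
x=-.0335
while x<-.028:
    x+=.0006
    bot.servo_line(SEAT+x*ex+[0,0,.014],rate=.01)
    s,f=st("%.1f"%(x*1e3))
    if -(f@ex)>13.3: print("STOP");break
bot.pause(.3);st("hold")
# back off gently and clear
bot.servo_line(SEAT-.06*ex+[0,0,.014],rate=.03);st("back")
bot.servo_line(SEAT-.09*ex+[0,0,.014],rate=.1)
bot.servo_line(SEAT-.09*ex+[0,0,.15],rate=.2)
bot.movep([.40,-.30,.25],rot(1));st("away")
import pickle;D={}
for c,(a,b,l,r) in(("side",(240,330,295,435)),("top",(200,360,225,355))):
    d=cams.get_image(c);D[c]=d;cv2.imwrite(f"pics/{c}6.png",d["color"][:,:,::-1])
    cv2.imwrite(f"pics/{c}6z.png",cv2.resize(d["color"][a:b,l:r],None,fx=5 if c=="side" else 3.7,fy=5 if c=="side" else 3.7,interpolation=2)[:,:,::-1])
pickle.dump(D,open("d6.pkl","wb"))
E
```

```text
-32.9 27.54 along -35.6 lat 0.1 z 13.6 F -10.2 1.8 6.2
-32.3 27.79 along -35.6 lat 0.1 z 13.4 F -10.9 1.8 5.9
-31.7 28.04 along -35.6 lat 0.0 z 13.3 F -12.1 1.8 6.5
-31.1 28.29 along -35.6 lat -0.0 z 13.2 F -12.4 2.4 7.4
-30.5 28.54 along -35.6 lat -0.1 z 13.0 F -14.2 1.2 7.0
STOP
hold 28.84 along -35.5 lat -0.1 z 13.0 F -14.5 1.0 8.2
back 29.98 along -59.7 lat 0.1 z 14.1 F 0.4 0.3 0.5
away 32.6 along -263.3 lat -293.9 z 249.4 F -0.5 0.7 0.2
```

View pics/side6z.png

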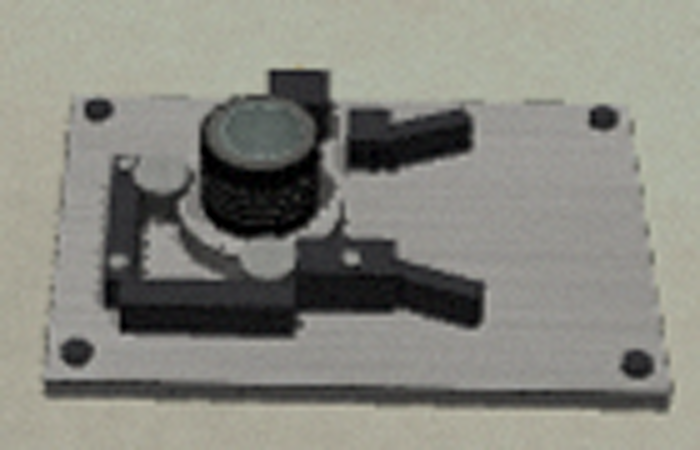

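View pics/top6z.png

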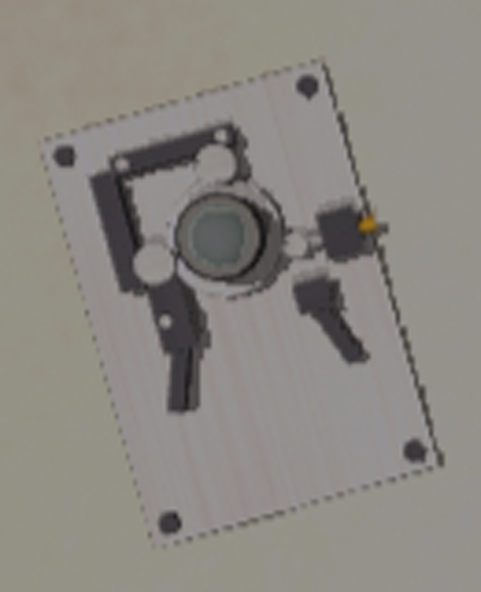

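View pics/top6.png

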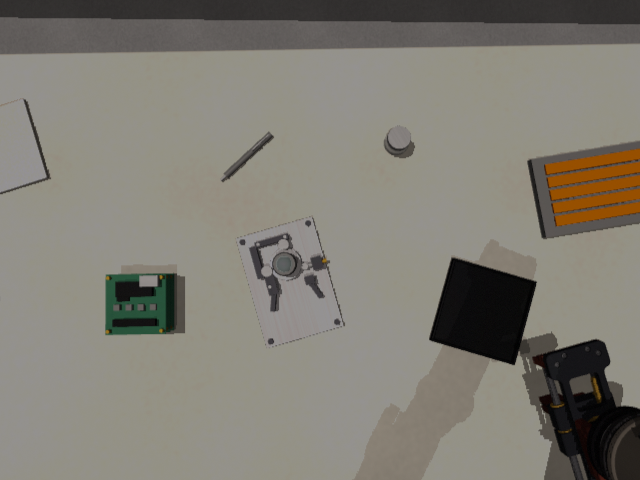

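```bash
python3 - <<'E'
import pickle
from h import *
D=pickle.load(open("d6.pkl","rb"))
def m(x,y,s,ox,oy):return ((x+.5)/s-.5+ox,(y+.5)/s-.5+oy)
for c,p,z in(("top",m(219.5,235.5,3.7,225,200),.052),("side",m(261,133,5,295,240),.052)):
    w=toz(D[c],*p,z);e=w-SEAT;print(c,w*1e3,"along %.1f lat %.1f"%(e@ex*1e3,e@ey*1e3))
d=D["top"]
for n,k in(("L",(155,263)),("A",(215,162)),("P nose",(295,243))):
    w=toz(d,*m(*k,3.7,225,200),.0285)*1e3; c=toz(d,*m(219.5,235.5,3.7,225,200),.052)*1e3
    v=(w-c)[:2];print(n,np.linalg.norm(v),np.degrees(np.arctan2(v[1],v[0]))-14.4)
E
```

```text
top [583.06306148  51.75794745  52.        ] along 0.6 lat 0.1
side [582.94565353  50.95842828  52.        ] along 0.3 lat -0.6
L 34.0689788443299 96.31970849699375
A 34.7100500033566 -8.786998004591041
P nose 33.61626270446571 -110.88766466170415
```

Measured from the module's axis, the two pins and the nose are 34.1, 34.7 and 33.6 mm away, against 34 mm nominal. So it is seated. The bystanders have not moved.

```bash
python3 - <<'E'
from rig import bot
bot.finish_job()
E
```

```text
the job is handed in; nothing more can be done
```

The lens module is seated in the nest against both pins, with the plunger bearing on it, and the job is handed in after about 33 s of the 58 s. I lifted it by the barrel, stood it on the plate at the mouth, let go, and pushed it in by the flange with shut fingers.

- **Forces:** passing the plunger took about 6.5 N. I then pressed it to the pins at about 14 N, or roughly 16 N counting the vertical part, measured between the small steps. The tip had already stopped moving by then.
- **Seating:** in the final pictures the module's axis is 34.1 and 34.7 mm from the two pins and 33.6 mm from the plunger nose, against 34 mm nominal. The angles agree within about 1.5 degrees.
- **Position:** the top and side cameras put the axis within 0.7 mm of the seat I had measured beforehand.
- **Scene:** the module is upright, and the board stack, stylus and jar show at their starting places. The arm is well clear of everything.

No check failed or disagreed.

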